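# Hold the hidden bolt head while the nut is run off

## Task

The nutrunner is turning the nut on the front of the grey bracket, but the bolt spins round with it. Lever the snap-shut cover off its catch with the blue flat screwdriver and swing it right open, lay the screwdriver back down on the bench, then reach down through the gap behind the front plate, grip the bolt's hex head and hold it from turning until the nut has backed off at least two turns (5 mm). Finish still gripping the head, with the bolt standing still, and leave the other loose things on the bench alone.

Things in the scene. Friction and masses are not known exactly. Their poses are not given: they have to be found in the camera images.
- fixture: fixed grey bracket on a dark base plate (x -156 to 55, y -87 to 87, 12 mm thick) with a short motor nutrunner clamped before it. Origin on the bench below the bolt head's centre; x points away from the runner, along the bolt; y left, z up. The runner lies along y = 0 from x = -33 back to -145, 43 mm thick, its clamp up to z = 106, its feet 37 mm to either side (all in mm)
- gap (a point): middle of the gap at the bracket's rim, at x = 8.5, y = 0, z = 120 of the fixture, axes as the fixture's. The gap runs along y between two upright plates 160 mm wide: front plate x -24.5 to -16.5, rear plate x 33.5 to 39.5 of the fixture, so it is 50 mm wide. Its floor is at z = 20; the end walls are only 52 mm high
- pry_slot (a point): middle of the slot for the screwdriver, on the front plate's face, at x = -24.5, y = -62, z = 114.5 of the fixture, axes as the fixture's. 11 mm high, between the cover's lip above and a pry tab below (26 mm wide along y, x -60.5 to -24.5, top at z = 109). The tip goes in level along +x; with the shank borne on the tab's outer edge, the tip goes up as the handle goes down
- cover (a joint): angle of the plain sheet-metal cover over the gap, rad: 0 shut, 2.7 right open, leaning back on its stop; it falls back there once past upright (1.6), and falls shut before. 3 mm thick, 160 mm wide, 87 mm from hinge to lip. A sprung ball catch keeps it shut: about 4.5 N of lift at the lip frees it within the first 0.1 rad; a driver merely lifted tends to turn in the fingers, so lever it on the tab
- cover_lip (a point): point under the cover's front edge, above the middle of the pry tab; shut, it is at x = -44.5, y = -62, z = 120 of the fixture: the lip overhangs the front plate by 20 mm. Moves with the cover
- cover_hinge (a point): middle of the cover's hinge line at the rear plate, x = 42.5, y = 0, z = 121.5 of the fixture; the hinge runs along the fixture's y, and the lip swings up and away from the runner
- bolt: steel hex bolt, turning with the nut at about 3 rad/s. Origin at its head's centre, 82 mm over the bench, 38 mm below the rim; axis = the fixture's x. Head 30 mm across flats, 35 over corners, 13 thick; 10 mm of collar lie between it and the front plate. The thread drags it round with 0.12 Nm: a firm grip (50 N) on two facing flats stops it and squares it to the fingers
- nut (a joint): how far the nut on the bracket's front has backed off along the bolt, m: 0 at first, 2.5 mm a turn, growing only while the head is held from turning; the runner then needs some 5 to 6 s for 5 mm. It does not go back
- screwdriver: flat screwdriver, 198 mm long, with a blue fluted handle, lying on the bench right of the fixture. Origin on the bench below its middle; tip at y = -99; blade 6 mm wide, 2 thick; shank 6 mm thick, its axis at z = 12, from y = -91 to -1; handle from y = -1 to 99, straight and 30 mm wide, 26 high from y = 39 to 87, slimmer towards the shank (slips there)
- spanner: combination spanner, 186 x 25 x 6 mm, flat on the bench; to be left alone. Origin under its middle, length along y
- block: beech block, 45 x 90 x 40 mm; to be left alone. Origin under its middle, length along y
- bearing: small ball bearing, 32 mm across, 9 mm high; to be left alone. Origin under its middle

How it is judged:
By the outcome, as a careful person would: the job done as asked, in the order asked, and still so for the second after the job is handed in, while the arm keeps its last pose, push and grip.
It also fails if it takes over 64 s, if anything falls off the work surface, if the arm or the gripper's body presses on something with over 40 N, if the wrist force passes 120 N, or if a joint passes its speed limit or range.

## Robot

A 6-joint arm with a two-finger parallel gripper is mounted at the origin on a cart in front of the work surface, level with it; the furniture and walls round the work are solid. World frame = base frame: x ahead of the robot, y to its left, z up, the work surface at z = 0. Lengths are in mm, angles in rad, forces in N, time in s.
With the tool pointing down it reaches from about 350 to 975 mm from the base axis. Payload 4.9 kg.
Tool frame: the origin (TCP) lies at the very end of the fingers, on their centre line; the grasp point (between the pads) lies tcp_to_grasp behind it (tcp_to_grasp is the distance from the TCP to the grasp point, in mm); z points along the fingers, y is the direction in which the jaws open and shut (so a half turn about z gives the same grasp; the last joint's range is limited). The gripper opens to 85 mm and grips with 20 to 120 N. Pads are 22 mm wide; open, the fingers measure 114 mm over their backs; the gripper's body (76 mm by 85 mm) begins 54 mm behind the grasp point. The pads swing forward as they close: fully open they stand 13 mm farther back than shut.
Start: joints at [1.175, 0.053, 1.613, -0, 1.476, -0.119], TCP at [170.789, 601.193, 231.304] pointing down, gripper open.
Joint ranges: [-3.01, 3.01], [-1.01, 2.22], [0.06, 2.58], [-1.02, 4.17], [0.09, 2.62], [-3.14, 3.14]. Speed limits (rad/s): [2.57, 2.57, 3.14, 3.14, 3.14, 3.14].

## Interface

Orientations are given as [roll, pitch, yaw] about the fixed x, y, z axes, in that order (R = Rz(yaw) Ry(pitch) Rx(roll)).
In Python, from rig import read_state, grab_frame, get_calibration, finish_job, tcp_to_grasp gives the robot as it stands.
- The arm moves only by the shell command python3 -m crank 'ROWS' [OPENING]. ROWS is JSON, a list of rows, each a list of 4 numbers: the shift along the world's x, y, z in mm, then the turn about the world's z in rad. In form: [[x, y, z, turn], ...]. A call has exactly 5 rows; each row is the pose to reach, as a shift and turn from the pose commanded when the call began; what a row does not reach only later rows make up. A row lasts 1/10 s, in which the tool goes at most 50 mm and 8.59 degrees, less where a joint would pass 70% of its speed; a pose out of reach is approached as far as the arm can. A call with a gripper value outside its range is refused whole. OPENING is the opening, from -1 (shut) to 1 (fully open), so that 0 is half open, set as the call begins (- or left out, the last holds). The fingers move at their own pace and stop on an object; the grip force is fixed at half the most. Time passes only in rows, so rows that repeat a pose let the fingers close, or fill a call up. It gives the time, the measured TCP pose, the force and the opening at its end, in the units of the state.
- read_state(): the state, without advancing time (a new reading comes with each control period).
- grab_frame(name): name is "scene" or "top" or "wrist"; returns (picture, depth): 420x560x3 uint8, red, green, blue; 420x560 float32, mm along the optical axis (not along the pixel's ray), 0 where there is no reading.
- get_calibration(name): a dict with "fx", "fy", "cx", "cy" (pixels), "dist" ([k1, k2, p1, p2, k3] as OpenCV has them; the pictures are not rectified), "world_to_cam" (4x4, takes a point from world to camera coordinates); the wrist camera has in their place "mount" (4x4, takes a point from camera to tool coordinates, whose origin is the TCP and whose axes are the flange's). Camera axes: x right, y down, z forward; pixel columns grow to the right and rows downward; lengths in mm; the calibration is good to about 2 mm. A picture is of the moment at which its call begins: read the wrist's pose just before it. get_calibration takes no time and is no camera call.
- finish_job(): hands the job in, once; it reports no verdict.
The state is a dict: "t": time; "joint_positions": joint angles; "qvel": joint speeds; "tau": joint torques, N m; "tool_pos": TCP position; "ee_rot": TCP orientation; "force": force on the tool from outside, world axes, zero at the start; "torque": the same for the moment, N m; "opening": opening from 0.0 (shut) to 1.0 (fully open).
Only numpy, scipy, OpenCV 4.12 (cv2) and the standard library are available. Lean on these libraries where they do the work, as an engineer would, in place of code of your own. Each camera call takes 0.05 s, during which the arm holds its last target.

## Working session

There is one attempt and no reset: what is moved stays moved. The work goes in short steps, Python scripts to look and compute and a shell command to move; the robot and the scene stay as the last step left them, time stands still between calls to the robot, and variables do not carry over. Pictures are saved under pics/ and viewed, and the job is handed in when it is done.

```bash
mkdir -p pics; ls
python3 - <<'E'
from rig import *
import cv2,numpy as np
s=read_state();print(s)
print(tcp_to_grasp)
for n in ("scene","top"):
    p,d=grab_frame(n);cv2.imwrite(f"pics/{n}0.png",p[:,:,::-1]);np.save(f"pics/{n}0.npy",d)
    print(n,get_calibration(n))
print(get_calibration("wrist"))
E
```

```text
pics
{'t': 0.0, 'joint_positions': array([ 1.17503646e+00,  5.33628733e-02,  1.61431609e+00, -1.17116762e-05,
        1.47598272e+00, -1.18998704e-01]), 'qvel': array([ 0.00143107, -0.00083726, -0.00087085,  0.00121631, -0.00858083,
       -0.00129651]), 'tau': array([ 1.72710534e-04, -3.93683374e+01, -3.70178139e+01, -9.22297477e-05,
        7.12513283e-03, -2.86367538e-05]), 'tool_pos': array([170.53401657, 600.63158172, 230.04609002]), 'ee_rot': array([-3.13953688e+00, -2.34056298e-04,  2.86483237e+00]), 'force': array([0.01877258, 0.21880567, 0.2580766 ]), 'torque': array([ 0.04054548, -0.00027285,  0.0277969 ]), 'opening': 1.003172820096071}
18.700000000000003
scene {'fx': 483.0954509720612, 'fy': 483.0954509720612, 'cx': 279.4958545217754, 'cy': 203.3335442850232, 'dist': array([-0.17026192,  0.        ,  0.        ,  0.        ,  0.        ]), 'world_to_cam': array([[ 8.34652148e-01, -5.50635171e-01, -1.25180168e-02,
        -3.76400600e+02],
       [-3.93566797e-01, -5.80360212e-01, -7.12942635e-01,
         3.84465285e+02],
       [ 3.85306330e-01,  5.99985777e-01, -7.011106
[... 503 characters left out ...]
  [ 1.71151221e-01, -6.40981359e-05, -9.85244769e-01,
         1.32740939e+03],
       [ 0.00000000e+00,  0.00000000e+00,  0.00000000e+00,
         1.00000000e+00]])}
{'fx': 358.8432364632763, 'fy': 358.8432364632763, 'cx': 277.8510890682211, 'cy': 204.3117041503944, 'dist': array([-0.08077686,  0.        ,  0.        ,  0.        ,  0.        ]), 'mount': array([[-6.24365161e-04, -9.59049025e-01, -2.83239435e-01,
         7.19685892e+01],
       [ 9.99999572e-01, -7.92164942e-04,  4.77899983e-04,
         2.80743664e-01],
       [-6.82701863e-04, -2.83239015e-01,  9.59049109e-01,
        -1.42519741e+02],
       [ 0.00000000e+00,  0.00000000e+00,  0.00000000e+00,
         1.00000000e+00]])}
```

View pics/scene0.png

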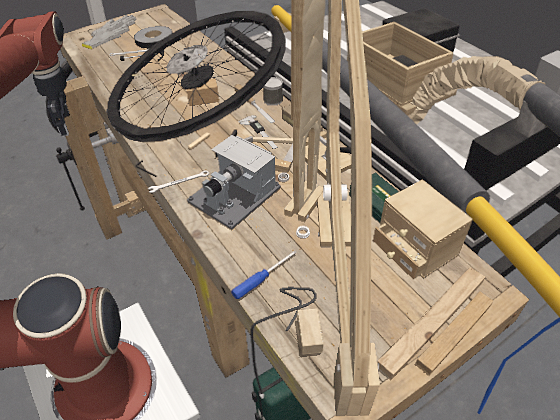

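View pics/top0.png

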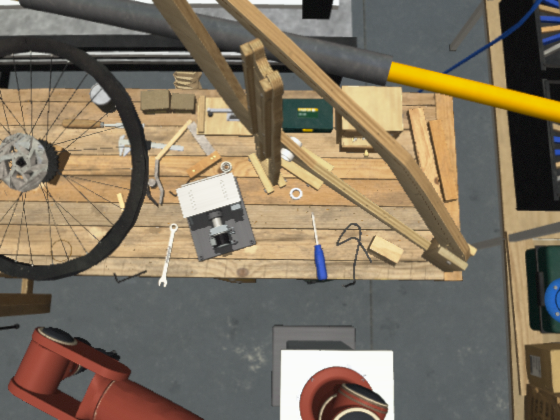

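```bash
cat > h.py <<'E'
import numpy as np,cv2
from rig import *
def K(c): return np.array([[c['fx'],0,c['cx']],[0,c['fy'],c['cy']],[0,0,1.]])
def W2C(n,st=None):
    c=get_calibration(n)
    if n!='wrist': return c['world_to_cam']
    return np.linalg.inv(T(st)@c['mount'])
def T(st):
    from scipy.spatial.transform import Rotation as R
    M=np.eye(4);M[:3,:3]=R.from_euler('xyz',st['ee_rot']).as_matrix();M[:3,3]=st['tool_pos'];return M
def rays(n,uv,M):
    c=get_calibration(n)
    p=cv2.undistortPoints(np.array(uv,float).reshape(-1,1,2),K(c),c['dist'],criteria=(3,50,1e-9)).reshape(-1,2) if 0 else cv2.undistortPoints(np.array(uv,float).reshape(-1,1,2),K(c),c['dist']).reshape(-1,2)
    return np.c_[p,np.ones(len(p))]
def onplane(n,uv,z,M=None):
    M=W2C(n) if M is None else M
    r=rays(n,uv,M); I=np.linalg.inv(M); d=r@I[:3,:3].T; o=I[:3,3]
    s=(np.array(z)-o[2])/d[:,2]; return o+d*s[:,None] if np.ndim(s) else o+d*s
def cloud(n,D,M=None):
    M=W2C(n) if M is None else M
    h,w=D.shape; vv,uu=np.mgrid[:h,:w]
    r=rays(n,np.c_[uu.ravel(),vv.ravel()],M)*D.reshape(-1,1)
    I=np.linalg.inv(M); P=r@I[:3,:3].T+I[:3,3]; P[D.ravel()==0]=np.nan
    return P.reshape(h,w,3)
def proj(n,P,M=None):
    M=W2C(n) if M is None else M; c=get_calibration(n)
    return cv2.projectPoints(np.array(P,float).reshape(-1,1,3),cv2.Rodrigues(M[:3,:3])[0],M[:3,3],K(c),c['dist'])[0].reshape(-1,2)
E
python3 - <<'E'
from h import *
D=np.load('pics/top0.npy');P=cloud('top',D)
for (u,v) in [(321,278),(319,250),(313,218),(290,230),(205,190),(200,240),(250,245),(220,240),(317,172),(340,170),(268,170),(330,180),(310,150),(275,180),(270,120),(380,90),(360,200),(370,235),(60,60),(20,150)]:
    print((u,v),P[v,u].round(0))
im=cv2.imread('pics/top0.png')
def crop(im,x,y,w,h,s,f): cv2.imwrite(f,cv2.resize(im[y:y+h,x:x+w],None,fx=s,fy=s,interpolation=cv2.INTER_CUBIC))
crop(im,140,150,200,150,4,'pics/t_c.png')
im=cv2.imread('pics/scene0.png')
crop(im,140,120,200,150,4,'pics/s_c.png')
E
```

```text
(321, 278) [352.  49.  29.]
(319, 250) [432.  54.  25.]
(313, 218) [526.  70.  13.]
(290, 230) [491. 136.   0.]
(205, 190) [581. 372. 126.]
(200, 240) [457. 397.  15.]
(250, 245) [445. 253.   5.]
(220, 240) [448. 330. 103.]
(317, 172) [651.  63.  66.]
(340, 170) [675. -13.   0.]
(268, 170) [639. 203. 125.]
(330, 180) [630.  25.  57.]
(310, 150) [736.  77.  -1.]
(275, 180) [618. 183.  97.]
(270, 120) [626. 197. 548.]
(380, 90) [ 874. -109.  135.]
(360, 200) [575. -63.  44.]
(370, 235) [480. -99.   1.]
(60, 60) [1113.  954. -170.]
(20, 150) [672. 866. 185.]
```

View pics/t_c.png

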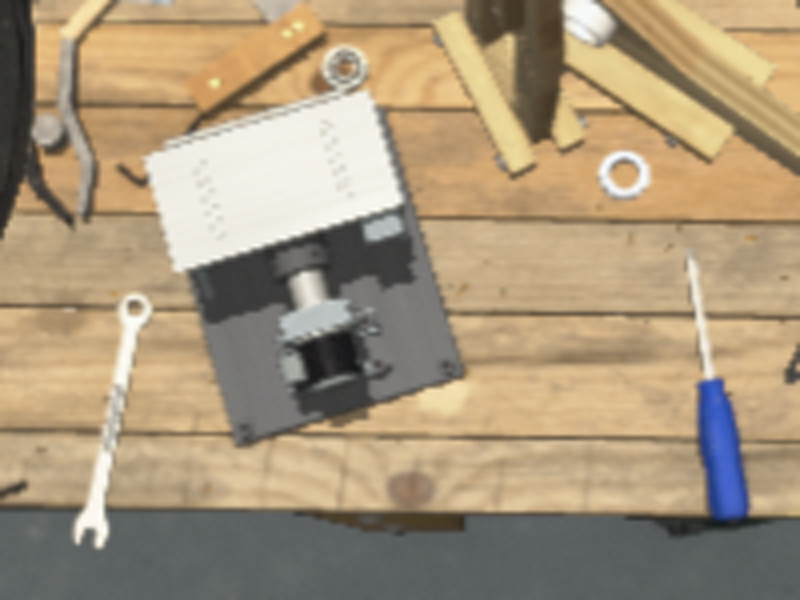

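View pics/s_c.png

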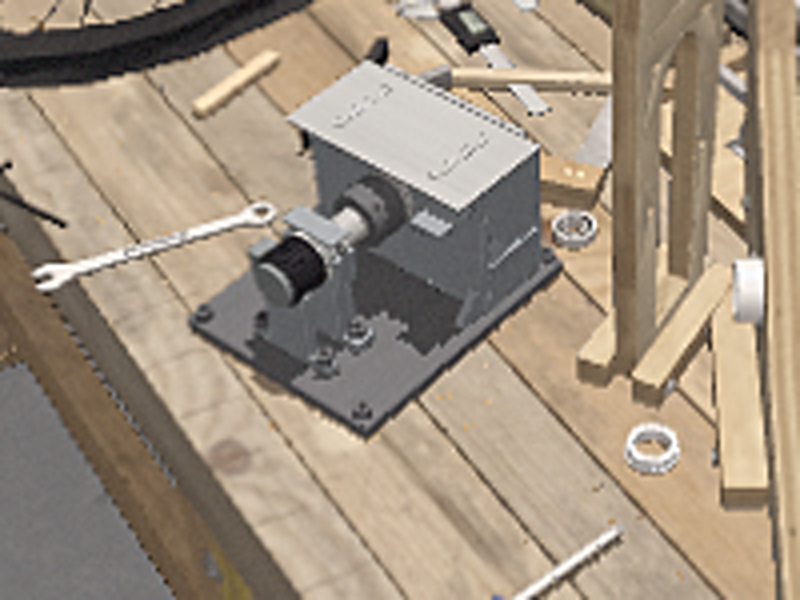

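Run:
```python
from h import *
from scipy.optimize import least_squares
c=lambda a:[(x/4+140-.375,y/4+150-.375) for x,y in a]
uv=np.array(c([(178,270),(405,207),(240,443),(463,375)]))
L=np.array([(-44.5,80,123),(-44.5,-80,123),(-156,87,12),(-156,-87,12)],float)
def f(p):
    R=np.array([[np.cos(p[2]),-np.sin(p[2]),0],[np.sin(p[2]),np.cos(p[2]),0],[0,0,1]])
    return (proj('top',L@R.T+[p[0],p[1],0])-uv).ravel()
r=least_squares(f,[560,300,0.28]);print(r.x,r.fun.round(1))
uv2=np.array([(x/4+140-.375,y/4+120-.375) for x,y in [(290,118),(374,62),(540,147),(458,210),(195,320),(368,437),(563,265)]])
L2=np.array([(-44.5,80,123),(42.5,80,123),(42.5,-80,123),(-44.5,-80,123),(-156,87,12),(-156,-87,12),(55,-87,12)],float)
def f2(p):
    R=np.array([[np.cos(p[2]),-np.sin(p[2]),0],[np.sin(p[2]),np.cos(p[2]),0],[0,0,1]])
    return (proj('scene',L2@R.T+[p[0],p[1],0])-uv2).ravel()
r2=least_squares(f2,r.x);print(r2.x,r2.fun.round(1))
# driver: blue mask
D=np.load('pics/top0.npy');P=cloud('top',D)
im=cv2.imread('pics/top0.png').astype(int)
m=(im[:,:,0]-im[:,:,2]>60)&(np.arange(560)[None]<340)&(np.arange(560)[None]>300)&(np.arange(420)[:,None]>230)&(np.arange(420)[:,None]<290)
vv,uu=np.nonzero(m)
Q=onplane('top',np.c_[uu,vv],18*np.ones(len(uu)))[:,:2];mu=Q.mean(0);w=np.linalg.svd(Q-mu)[2][0];
s=(Q-mu)@w;print('handle',mu,w,s.min(),s.max())
print('tip',onplane('top',c([(689,252)]),[12.]),'end',onplane('top',c([(731,520)]),[12.]))
```

```text
[5.72069360e+02 3.63686595e+02 3.03964845e-01] [-0.1  0.3  0.3 -0.7 -1.2  0.3  1.   0.1]
[5.73269951e+02 3.60643155e+02 3.08180638e-01] [-0.7  0.6 -0.3 -0.3  1.5  0.   0.9  0.9 -2.2 -0.1 -0.4 -1.   1.1 -0.5]
handle [395.67847086  50.71302363] [-0.9886205  -0.15043106] -51.97135603295262 46.94502298071053
tip [[542.03343761  73.14557177  12.        ]] end [[347.89827385  43.15651023  12.        ]]
```

```bash
python3 -m crank '[[16,-42,0,0.04],[32,-84,0,0.08],[48,-125,0,0.12],[64,-167,0,0.16],[80,-208,0,0.2]]' 1
python3 -m crank '[[16,-42,0,0.04],[32,-84,0,0.08],[48,-125,0,0.12],[64,-167,0,0.16],[80,-208,0,0.2]]' -
python3 -m crank '[[16,-42,0,0.01],[32,-84,0,0.02],[48,-125,0,0.02],[52,-137,0,0.03],[52,-137,0,0.03]]' -
python3 - <<'E'
from h import *
s=read_state();p,d=grab_frame('wrist');cv2.imwrite('pics/w1.png',p[:,:,::-1]);np.save('pics/w1.npy',d);np.save('pics/w1T.npy',W2C('wrist',s))
print(s)
E
```

```text
t: 0.6
tool_pos: [250.8, 391.4, 230.7]
ee_rot: [-3.141, -0.0, 3.067]
force: [0.6, 0.2, 0.1]
opening: 0.997
t: 1.1
tool_pos: [330.8, 183.5, 231.0]
ee_rot: [-3.142, 0.0, -3.016]
force: [-0.1, -0.6, -0.8]
opening: 1.0
t: 1.6
tool_pos: [382.9, 46.6, 230.8]
ee_rot: [3.141, -0.001, -2.993]
force: [0.0, -0.5, -0.5]
opening: 1.0
{'t': 1.6, 'joint_positions': array([-7.24049894e-02, -5.77281037e-01,  2.13051631e+00, -8.69252024e-05,
        1.58939477e+00, -1.79211293e+00]), 'qvel': array([ 0.05848973, -0.00938263,  0.00699296,  0.0168714 ,  0.0109717 ,
        0.0296072 ]), 'tau': array([ -1.32048849, -13.63292277, -38.08246851,  -0.14250396,
        -0.06505768,  -0.19797411]), 'tool_pos': array([382.86405794,  46.60075403, 230.82655747]), 'ee_rot': array([ 3.14144972e+00, -1.03116264e-03, -2.99268254e+00]), 'force': array([ 0.04812049, -0.45032316, -0.54920152]), 'torque': array([ 0.03446855, -0.00058561,  0.01092278]), 'opening': 0.9996130429227187}
```

View pics/w1.png

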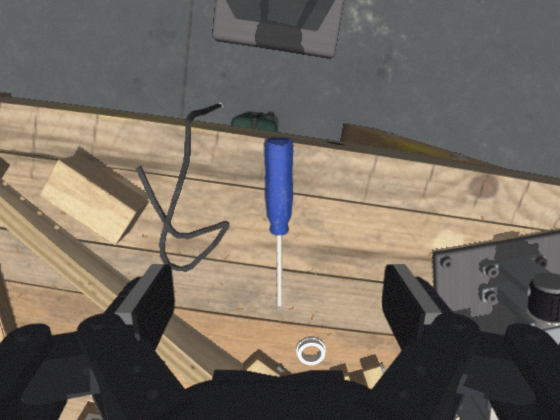

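Run:
```python
from h import *
M=np.load('pics/w1T.npy');im=cv2.imread('pics/w1.png').astype(int);D=np.load('pics/w1.npy');P=cloud('wrist',D,M)
vv,uu=np.mgrid[:420,:560]
m=(im[:,:,0]-im[:,:,2]>60)&(uu>250)&(uu<310)&(vv>130)&(vv<245)
Q=onplane('wrist',np.c_[uu[m],vv[m]],13*np.ones(m.sum()),M)[:,:2];mu=Q.mean(0);w=np.linalg.svd(Q-mu)[2][0]
s=(Q-mu)@w;print(mu,w,s.min(),s.max())
t=onplane('wrist',[(279,305),(279,137)],[12.,12.],M);print(t)
a=t[0]-t[1];print(np.arctan2(a[1],a[0]),np.hypot(*a[:2]))
print('handle top z',np.nanmedian(P[170:200,275:283,2]),P[180,240],P[300,400])
print('base',onplane('wrist',[(433,252),(445,378)],[12.,12.],M))
```

```text
[396.59860947  49.83470028] [0.98809003 0.15387689] -46.40561245957115 53.64082834202704
[[536.62117679  71.36617428  12.        ]
 [347.7445871   42.97151036  12.        ]]
0.14921705146823558 190.9990132756694
handle top z 25.628866422830924 [3.99811705e+02 8.89062894e+00 3.82452558e-01] [371.79396866  88.32050721 264.52694508]
base [[446.41285457 231.15251224  12.        ]
 [615.50049434 298.87667132  12.        ]]
```

```bash
python3 -m crank '[[2,0,-45,0],[2,0,-90,0],[2,0,-135,0],[2,0,-175,0],[2,0,-195,0]]' 1
python3 -m crank '[[0,0,-14,0],[0,0,-24,0],[0,0,-32,0],[0,0,-34,0],[0,0,-34,0]]' -
```

```text
t: 2.15
tool_pos: [381.3, 49.9, 32.2]
ee_rot: [3.14, -0.006, -2.986]
force: [0.2, 0.4, 0.2]
opening: 1.0
t: 2.65
tool_pos: [385.0, 48.4, 2.6]
ee_rot: [-3.142, 0.0, -2.988]
force: [-0.4, 0.5, 1.4]
opening: 1.003
```

```bash
python3 -m crank '[[0,0,-1,0],[0,0,-1,0],[0,0,-1,0],[0,0,-1,0],[0,0,-1,0]]' -1
python3 -m crank '[[0,0,0,0],[0,0,0,0],[0,0,0,0],[0,0,0,0],[0,0,0,0]]' -
```

```text
t: 3.15
tool_pos: [385.3, 48.0, 2.0]
ee_rot: [-3.141, 0.001, -2.988]
force: [-0.4, -0.8, 4.1]
opening: 0.322
t: 3.65
tool_pos: [385.3, 48.1, 2.0]
ee_rot: [-3.141, 0.001, -2.988]
force: [-1.4, -1.5, 5.3]
opening: 0.318
```

```bash
python3 -m crank '[[0,0,20,0],[0,0,60,0],[-5,20,100,0.04],[-10,60,120,0.08],[-15,105,130,0.12]]' -
python3 -m crank '[[-3,40,0,0.03],[-5,78,0,0.034],[-5,78,0,0.034],[-5,78,0,0.034],[-5,78,0,0.034]]' -
python3 - <<'E'
from h import *
for n in ('wrist','scene','top'):
    s=read_state();p,d=grab_frame(n);cv2.imwrite(f'pics/{n}2.png',p[:,:,::-1]);np.save(f'pics/{n}2.npy',d);np.save(f'pics/{n}2T.npy',W2C(n,s))
print(s['tool_pos'],s['ee_rot'],s['force'])
def crop(im,x,y,w,h,s): return cv2.resize(im[y:y+h,x:x+w],None,fx=s,fy=s,interpolation=cv2.INTER_CUBIC)
a=crop(cv2.imread('pics/scene2.png'),150,130,150,110,4)
b=crop(cv2.imread('pics/top2.png'),170,160,150,130,4)
cv2.imwrite('pics/s2c.png',a);cv2.imwrite('pics/t2c.png',b)
E
```

```text
t: 4.15
tool_pos: [371.0, 154.1, 134.1]
ee_rot: [-3.141, 0.006, -2.87]
force: [1.6, 0.5, -1.6]
opening: 0.319
t: 4.65
tool_pos: [364.5, 230.5, 130.6]
ee_rot: [-3.141, -0.001, -2.835]
force: [-0.2, 0.1, -0.7]
opening: 0.314
[364.82559953 230.1984104  130.93016086] [-3.14139640e+00 -5.08704059e-04 -2.83621422e+00] [ 0.70693873 -0.29089488 -1.26752653]
```

View pics/wrist2.png

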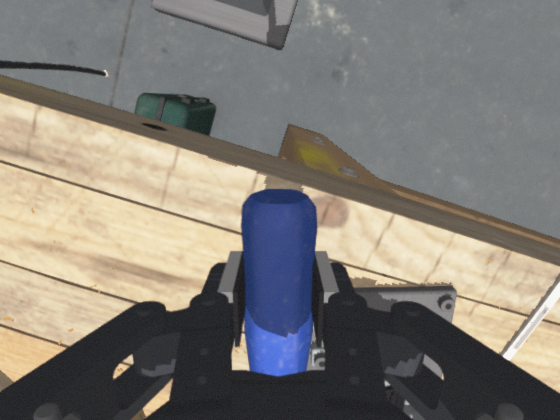

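View pics/s2c.png

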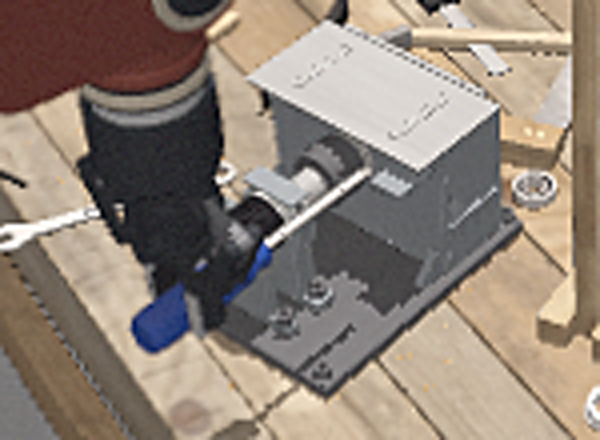

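View pics/t2c.png

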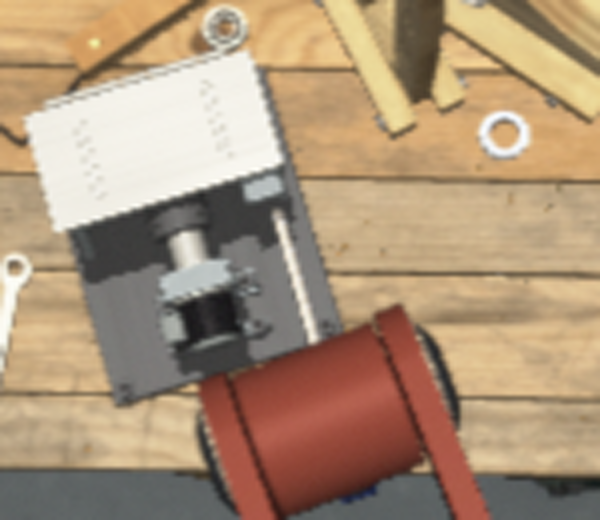

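Run:
```python
from h import *
def tri(ut,us):
    A=[];o=[]
    rs=[]
    for n,u in (('top',ut),('scene',us)):
        M=W2C(n);I=np.linalg.inv(M);d=I[:3,:3]@rays(n,[u],M)[0];d/=np.linalg.norm(d);rs.append((I[:3,3],d))
    S=sum(np.eye(3)-np.outer(d,d) for o,d in rs);b=sum((np.eye(3)-np.outer(d,d))@o for o,d in rs)
    X=np.linalg.solve(S,b);return X,[np.linalg.norm((np.eye(3)-np.outer(d,d))@(X-o)) for o,d in rs]
t=lambda x,y:(170+x/4-.375,160+y/4-.375)
s=lambda x,y:(150+x/4-.375,130+y/4-.375)
F=np.array([572.7,362.2,0]);a=.306;R=np.array([[np.cos(a),-np.sin(a),0],[np.sin(a),np.cos(a),0],[0,0,1]])
for nm,p,q in (('tip',(277,212),(370,168)),('shank near',(318,340),(272,244)),('tab outer right',(284,196),(390,192)),('tab outer left',(250,204),(373,181)),('lip R',(284,162),(420,175)),('lip L',(56,230),(250,80)),('hinge R',(250,54),(500,105)),('base R',(340,325),(320,397))):
    X,e=tri(t(*p),s(*q));print(nm,X.round(1),np.round(e,1),'fix',(R.T@(X-F)).round(1))
```

```text
tip [519.6 277.6 139.7] [1.7 1.7] fix [-76.1 -64.6 139.7]
shank near [433.9 248.9 140.6] [1. 1.] fix [-166.5  -66.3  140.6]
tab outer right [533.3 275.4 114.6] [0.1 0.1] fix [-63.8 -70.9 114.6]
tab outer left [530.7 298.1 108.2] [2.4 2.4] fix [-59.4 -48.5 108.2]
lip R [556.3 275.7 117.6] [0.3 0.3] fix [-41.7 -77.6 117.6]
lip L [508.7 428.1 118.7] [1.8 1.8] fix [-41.1  82.1 118.7]
hinge R [631.7 299.4 125.4] [2.6 2.6] fix [ 37.3 -77.7 125.4]
base R [454.7 240.8  -2. ] [3.8 3.8] fix [-149.1  -80.2   -2. ]
```

```bash
python3 -m crank '[[-1,2,-8,0],[-1,2,-16,0],[-1,2,-24,0],[-1,2,-26.5,0],[-1,2,-26.5,0]]' -
python3 - <<'E'
from h import *
for n in ('scene','top'):
    s=read_state();p,d=grab_frame(n);cv2.imwrite(f'pics/{n}3.png',p[:,:,::-1])
print(s['tool_pos'],s['ee_rot'],s['force'])
def crop(im,x,y,w,h,s): return cv2.resize(im[y:y+h,x:x+w],None,fx=s,fy=s,interpolation=cv2.INTER_CUBIC)
a=crop(cv2.imread('pics/scene3.png'),190,135,100,75,8)
b=crop(cv2.imread('pics/top3.png'),190,170,80,60,8)
cv2.imwrite('pics/s3c.png',a);cv2.imwrite('pics/t3c.png',b)
E
```

```text
t: 5.3
tool_pos: [363.2, 232.9, 103.8]
ee_rot: [-3.141, -0.002, -2.834]
force: [-0.1, -0.3, -0.4]
opening: 0.322
[363.57437151 233.08771251 104.36889715] [-3.14148033e+00 -8.57475407e-04 -2.83438376e+00] [ 0.14943585  0.38822714 -0.73715314]
```

View pics/s3c.png

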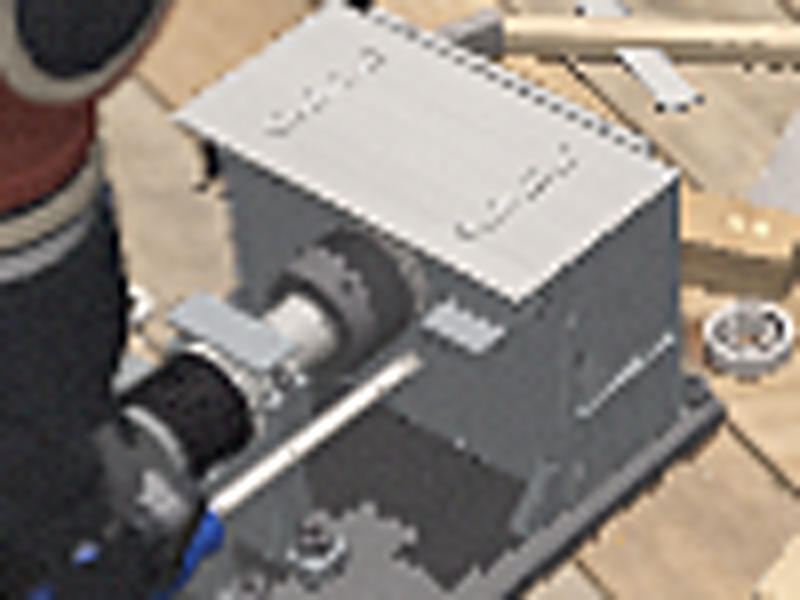

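View pics/t3c.png

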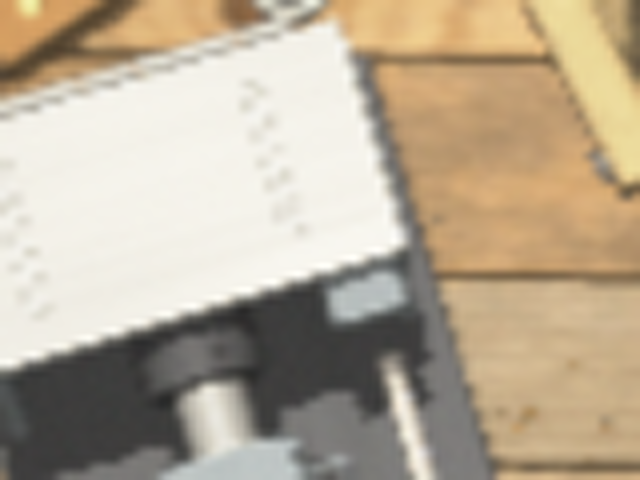

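Run:
```python
from h import *
F=np.array([572.7,362.2,0]);a=.306;R=np.array([[np.cos(a),-np.sin(a),0],[np.sin(a),np.cos(a),0],[0,0,1]])
L=np.array([(-60.5,-49,109),(-60.5,-75,109),(-44.5,-80,120),(-44.5,-80,123),(-44.5,80,123),(42.5,-80,123)],float)
W=L@R.T+F
g=np.array([363.3,233.0,104.0+10.0]);d=np.array([np.cos(.306),np.sin(.306),0])
dr=np.array([g+d*162,g+d*80])
A=np.r_[W,dr]
ps=(proj('scene',A)-[190,135]+.5)*8;pt=(proj('top',A)-[190,170]+.5)*8
print('scene',ps.round(0).tolist());print('top',pt.round(0).tolist())
a=cv2.imread('pics/s3c.png');b=cv2.imread('pics/t3c.png')
for im,p in ((a,ps),(b,pt)):
    for i,q in enumerate(p): cv2.drawMarker(im,tuple(int(v) for v in q),(0,0,255) if i<6 else (0,255,0),0,14,1)
a=a[200:520,150:750]
cv2.imwrite('pics/m3.png',np.vstack([np.hstack([a,np.zeros((320,200,3),np.uint8)]),np.hstack([b[220:480],np.zeros((260,160,3),np.uint8)])]))
```

```text
scene [[419.0, 325.0], [478.0, 358.0], [520.0, 313.0], [519.0, 306.0], [172.0, 120.0], [689.0, 174.0], [410.0, 353.0], [234.0, 490.0]]
top [[346.0, 325.0], [419.0, 303.0], [418.0, 249.0], [418.0, 247.0], [-39.0, 382.0], [347.0, 8.0], [389.0, 358.0], [457.0, 589.0]]
```

View pics/m3.png

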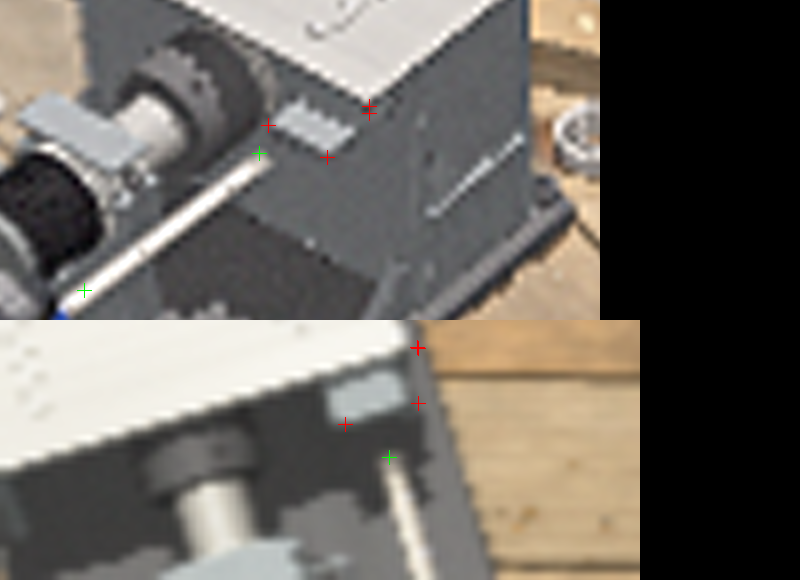

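Run:
```python
import cv2,numpy as np
im=cv2.imread('pics/scene3.png');c=cv2.resize(im[160:200,210:260],None,fx=16,fy=15,interpolation=cv2.INTER_NEAREST);cv2.imwrite('pics/z3.png',c)
```

```text
(no output)
```

View pics/z3.png

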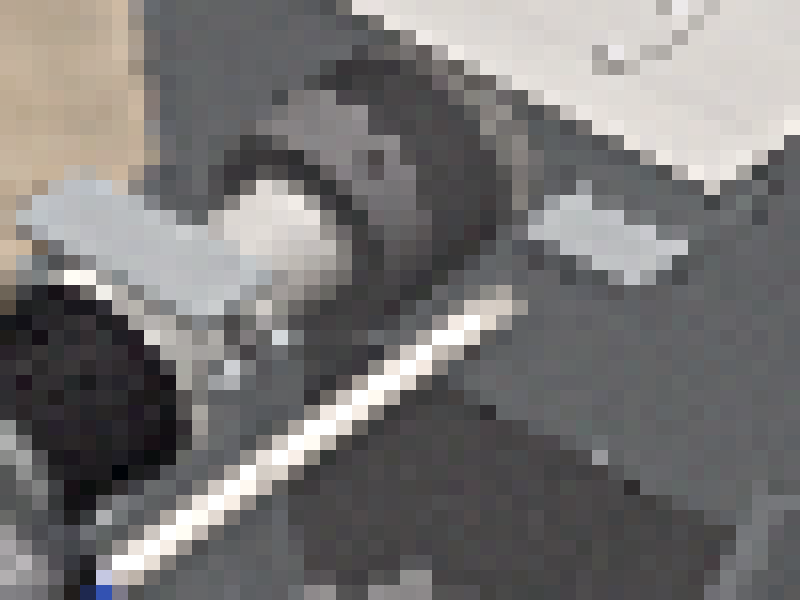

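```bash
python3 -m crank '[[0,1.5,2,0],[6,3.5,2,0],[12,5.5,2,0],[18,7,2,0],[24,9,2,0]]' -
python3 -m crank '[[6,2,0,0],[12,4,0,0],[17,5,0,0],[19,6,0,0],[19,6,0,0]]' -
python3 - <<'E'
from h import *
for n in ('scene','top'):
    s=read_state();p,d=grab_frame(n);cv2.imwrite(f'pics/{n}4.png',p[:,:,::-1])
print(s['tool_pos'],s['ee_rot'],s['force'])
def crop(im,x,y,w,h,s): return cv2.resize(im[y:y+h,x:x+w],None,fx=s,fy=s,interpolation=cv2.INTER_NEAREST)
a=crop(cv2.imread('pics/scene4.png'),200,155,60,40,10)
b=crop(cv2.imread('pics/top4.png'),210,190,60,35,10)
cv2.imwrite('pics/c4.png',np.vstack([a,b])[:750])
E
```

```text
t: 5.9
tool_pos: [388.5, 242.4, 106.9]
ee_rot: [-3.142, 0.0, -2.834]
force: [0.3, 0.1, -0.4]
opening: 0.316
t: 6.4
tool_pos: [407.0, 248.2, 106.8]
ee_rot: [-3.142, -0.0, -2.834]
force: [0.4, 0.4, -1.6]
opening: 0.315
[406.76275149 248.20062222 106.71407586] [-3.14157567e+00 -3.34762968e-04 -2.83436078e+00] [ 0.74653613  0.13581284 -0.62235367]
```

View pics/c4.png

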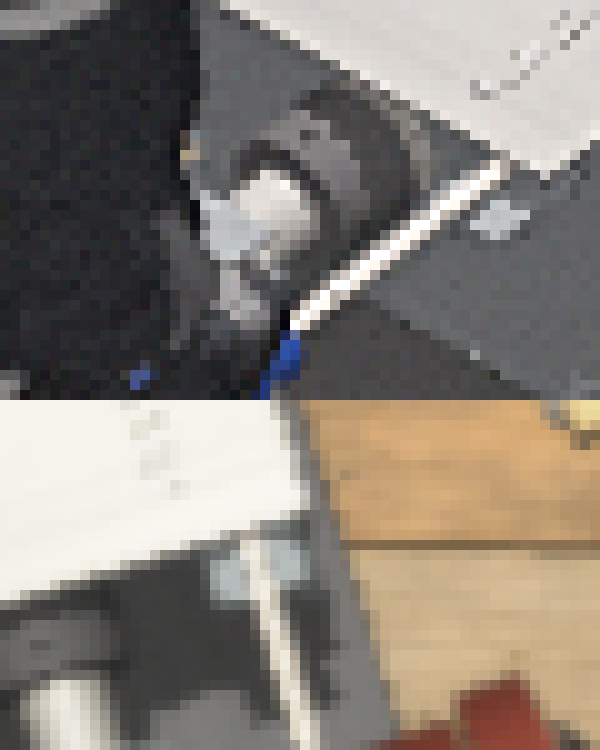

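```bash
python3 -m crank '[[0,0,-3,0],[0.5,0.2,-10,0],[1.5,0.5,-18,0],[2.5,0.8,-26,0],[4,1.2,-34,0]]' -
python3 -m crank '[[1.5,0.5,-5,0],[3,1,-10,0],[5,1.5,-15,0],[7,2,-20,0],[8,2.4,-22,0]]' -
python3 - <<'E'
from h import *
for n in ('scene','top'):
    s=read_state();p,d=grab_frame(n);cv2.imwrite(f'pics/{n}5.png',p[:,:,::-1])
print(s['tool_pos'],s['ee_rot'],s['force'])
def crop(im,x,y,w,h,s): return cv2.resize(im[y:y+h,x:x+w],None,fx=s,fy=s,interpolation=cv2.INTER_NEAREST)
a=crop(cv2.imread('pics/scene5.png'),190,125,100,70,7)
b=crop(cv2.imread('pics/top5.png'),170,160,100,70,7)
cv2.imwrite('pics/c5.png',np.vstack([a,b])[:980])
cv2.imwrite('pics/c5.png',cv2.resize(np.hstack([a,b]),(800,280)))
E
```

```text
t: 7.0
tool_pos: [410.7, 249.4, 72.1]
ee_rot: [-3.142, -0.0, -2.834]
force: [-1.9, -1.4, 2.0]
opening: 0.318
t: 7.5
tool_pos: [417.1, 251.2, 49.4]
ee_rot: [-3.141, -0.005, -2.834]
force: [-6.5, -2.2, 3.2]
opening: 0.316
[417.16776841 251.24616694  49.19286007] [-3.14138545 -0.00496539 -2.83429519] [-5.91791713 -1.60536838  3.51045369]
```

View pics/c5.png

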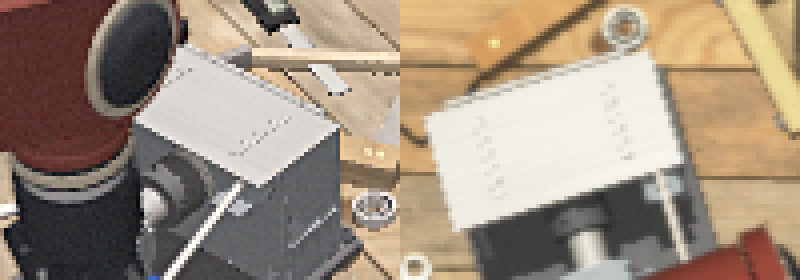

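```bash
cat > cov.py <<'E'
from h import *
import sys
F=np.array([573,362.5,0]);a=.306;R=np.array([[np.cos(a),-np.sin(a),0],[np.sin(a),np.cos(a),0],[0,0,1]])
def cov(n,D,tag=''):
    P=cloud(n,D);Q=(P.reshape(-1,3)-F)@R
    m=(np.abs(Q[:,1])<75)&(Q[:,2]>105)&(Q[:,2]<260)&(Q[:,0]>-38)&(Q[:,0]<38)
    Q=Q[m]
    for i in range(4):
        c=np.polyfit(Q[:,0],Q[:,2],1);r=Q[:,2]-np.polyval(c,Q[:,0]);k=np.abs(r)<max(2*r.std(),1.5);Q=Q[k]
    print(tag,n,'slope',c,'angle',-np.arctan(c[0]),len(Q),r.std())
if __name__=='__main__':
    D0=np.load('pics/scene0.npy');cov('scene',D0,'t0');cov('top',np.load('pics/top0.npy'),'t0')
    for n in ('scene','top'):
        p,d=grab_frame(n);cov(n,d,'now')
E
python3 cov.py
```

```text
t0 scene slope [3.38530806e-03 1.23461011e+02] angle -0.0033852951269785227 842 1.3817031136164384
t0 top slope [-2.37990331e-03  1.23704347e+02] angle 0.0023798988196755146 1359 2.1089963903233064
now scene slope [-3.75047924e-02  1.25299177e+02] angle 0.03748722239251907 698 1.424058789992554
now top slope [-4.10438285e-02  1.25465293e+02] angle 0.04102080431891723 1322 2.022870417609333
```

```bash
python3 -m crank '[[1,0.3,-5,0],[2.5,0.7,-10,0],[4,1.2,-15,0],[6,1.7,-20,0],[6,1.7,-20,0]]' -; python3 cov.py | grep now
```

```text
t: 8.2
tool_pos: [424.9, 253.4, 30.1]
ee_rot: [-3.141, -0.001, -2.835]
force: [-2.8, -1.4, 2.6]
opening: 0.315
now scene slope [-1.18637054e-01  1.28685000e+02] angle 0.11808511202898928 562 1.255034336266636
now top slope [-1.25333775e-01  1.28897766e+02] angle 0.12468362104440943 1330 1.9918842513891764
```

```bash
python3 -m crank '[[4,1,6,0],[9,1,12,0],[13.5,0,18,0],[18,-0.5,26,0],[22.5,-1.3,35,0]]' -; sed -i 's/Q\[:,0\]>-38/Q[:,0]>-15/' cov.py; python3 cov.py|grep now
python3 - <<'E'
from h import *
p,d=grab_frame('scene');cv2.imwrite('pics/s6.png',cv2.resize(p[100:240,150:310,::-1],None,fx=4,fy=4))
print(read_state()['force'])
E
```

```text
t: 8.8
tool_pos: [447.8, 252.1, 66.5]
ee_rot: [3.142, 0.0, -2.834]
force: [-1.2, 0.4, -1.5]
opening: 0.314
now scene slope [ -0.91697096 156.25101426] angle 0.7421125944840472 156 5.282215836867565
now top slope [ -0.81517375 159.10176704] angle 0.6839249906627084 781 1.6718639975334866
[-0.19000915  0.39104986 -1.12029473]
```

View pics/s6.png

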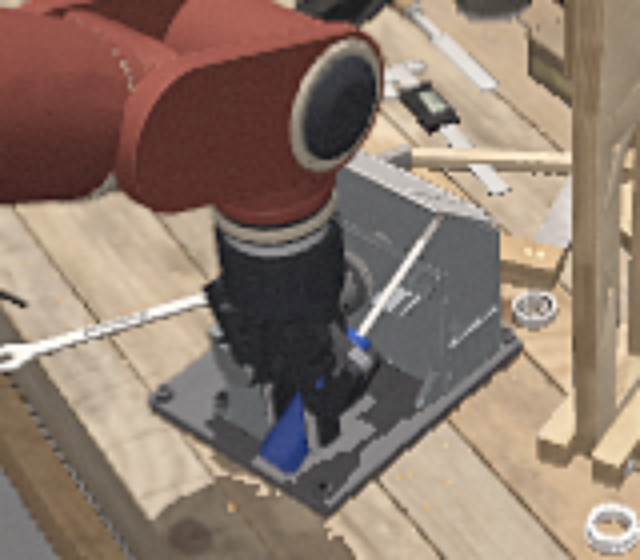

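```bash
python3 -m crank '[[8,1.5,10,0],[16,3,18,0],[25,4.7,25,0],[34,7.7,30,0],[44,10.7,33,0]]' -;  python3 - <<'E'
from h import *
p,d=grab_frame('scene');cv2.imwrite('pics/s7.png',cv2.resize(p[100:240,150:310,::-1],None,fx=4,fy=4))
print(read_state()['force'])
E
```

```text
t: 9.45
tool_pos: [492.7, 263.3, 99.8]
ee_rot: [3.142, 0.001, -2.834]
force: [0.4, -0.6, -0.3]
opening: 0.311
[ 0.61126955 -0.14514301  0.24971487]
```

View pics/s7.png

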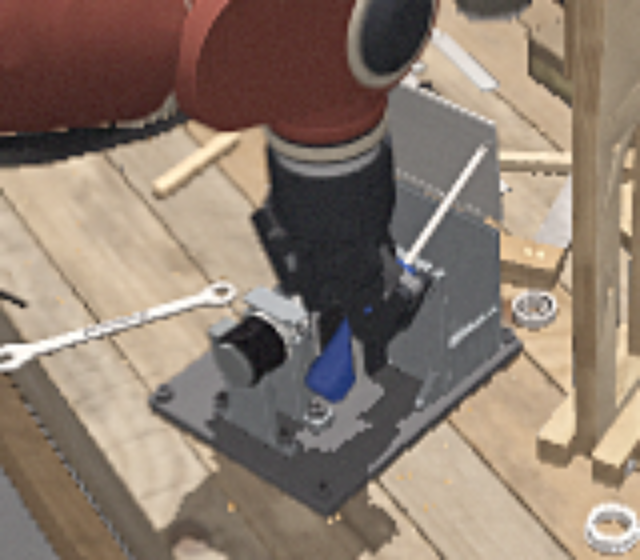

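```bash
python3 -m crank '[[9,3,1,0],[18,6,1,0],[26.5,8.5,1,0],[26.5,8.5,1,0],[26.5,8.5,1,0]]' -;  python3 - <<'E'
from h import *
p,d=grab_frame('scene');cv2.imwrite('pics/s8.png',cv2.resize(p[100:240,150:310,::-1],None,fx=4,fy=4))
print(read_state()['force'])
E
```

```text
t: 10.0
tool_pos: [516.3, 270.7, 99.8]
ee_rot: [-3.141, -0.007, -2.834]
force: [-8.3, -4.7, 7.3]
opening: 0.31
[-7.92712064 -3.19566702  7.11683488]
```

View pics/s8.png

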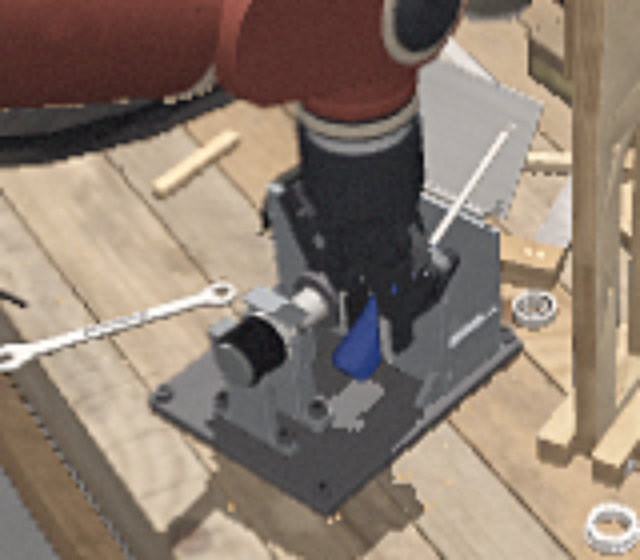

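```bash
python3 -m crank '[[-15,-5,15,0],[-35,-11,40,0],[-60,-19,60,0],[-85,-40,60,0],[-105,-80,60,0]]' -
python3 -m crank '[[-2,-45,0,-0.05],[-4,-90,0,-0.1],[-6,-125,0,-0.15],[-6,-141,-20,-0.15],[-6,-141,-50,-0.15]]' -
python3 -m crank '[[0,0,0,0],[0,0,0,0],[0,0,0,0],[0,0,0,0],[0,0,0,0]]' -
python3 - <<'E'
from h import *
p,d=grab_frame('scene');cv2.imwrite('pics/s9.png',cv2.resize(p[100:340,150:350,::-1],None,fx=2.5,fy=2.5))
s=read_state();print(s['tool_pos'],s['force'])
E
```

```text
t: 10.55
tool_pos: [412.6, 192.1, 160.9]
ee_rot: [3.141, 0.002, -2.831]
force: [0.8, -0.5, 0.3]
opening: 0.317
t: 11.05
tool_pos: [409.2, 48.3, 111.7]
ee_rot: [-3.14, 0.006, -2.988]
force: [0.7, 0.6, -1.5]
opening: 0.315
t: 11.55
tool_pos: [407.6, 50.7, 111.1]
ee_rot: [-3.141, 0.002, -2.984]
force: [-0.7, -0.1, -0.9]
opening: 0.313
[407.4416528   50.62330981 110.80461224] [-0.81617309  0.48851278 -1.06065577]
```

View pics/s9.png

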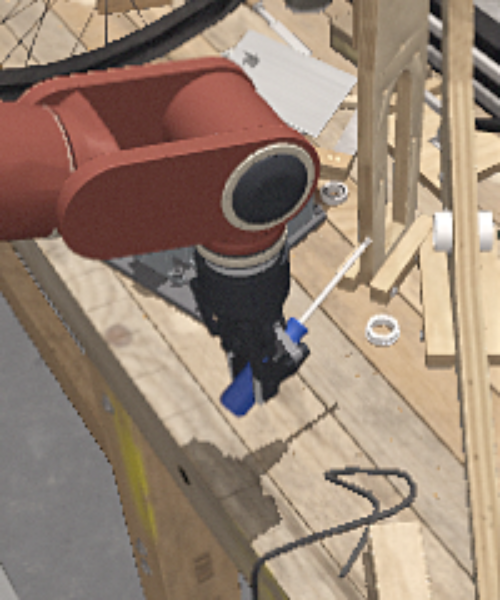

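```bash
python3 -m crank '[[0,0,-25,0],[0,0,-50,0],[0,0,-70,0],[0,0,-80,0],[0,0,-83,0]]' -
python3 -m crank '[[0,0,-5,0],[0,0,-10,0],[0,0,-14,0],[0,0,-14,0],[0,0,-14,0]]' -
python3 - <<'E'
from h import *
p,d=grab_frame('scene');cv2.imwrite('pics/s10.png',cv2.resize(p[180:340,170:350,::-1],None,fx=3,fy=3))
s=read_state();print(s['tool_pos'],s['force'])
E
```

```text
t: 12.1
tool_pos: [406.1, 50.5, 25.9]
ee_rot: [3.141, -0.002, -2.984]
force: [-0.1, 0.0, 0.3]
opening: 0.312
t: 12.6
tool_pos: [408.6, 50.4, 14.9]
ee_rot: [-3.141, 0.003, -2.984]
force: [-2.9, 0.6, 8.0]
opening: 0.311
[408.57832714  50.37660654  14.93854743] [-2.1677145   0.76839912  8.24308387]
```

View pics/s10.png

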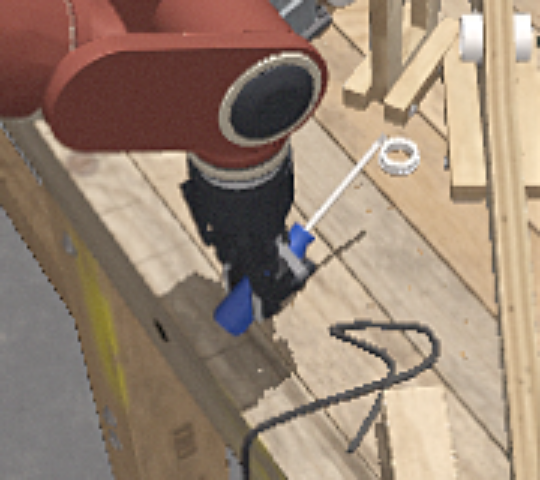

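```bash
python3 -m crank '[[0,0,-3,0],[0,0,-6,0],[0,0,-9,0],[0,0,-11,0],[0,0,-11,0]]' -
python3 - <<'E'
from h import *
p,d=grab_frame('scene');cv2.imwrite('pics/s11.png',cv2.resize(p[180:340,170:350,::-1],None,fx=3,fy=3))
s=read_state();print(s['tool_pos'],s['force'])
E
```

```text
t: 13.15
tool_pos: [414.6, 49.4, 8.1]
ee_rot: [-3.137, 0.015, -2.984]
force: [3.5, -2.3, 17.3]
opening: 0.308
[414.62839266  49.44033875   8.14563205] [ 3.85547557 -2.8656722  17.87558228]
```

View pics/s11.png

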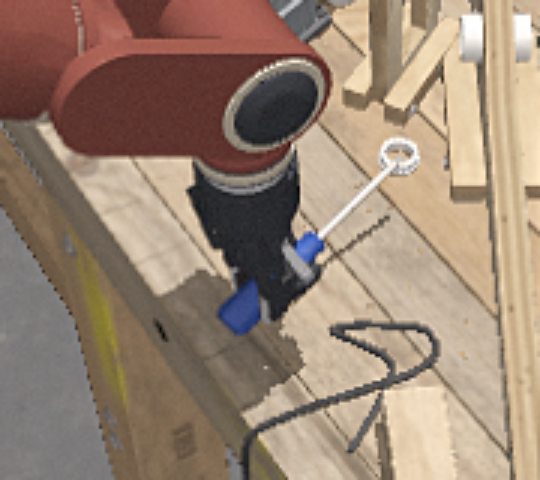

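```bash
python3 -m crank '[[2,0,-3,0],[4,0,-5,0],[6,0,-6,0],[6,0,-6,0],[6,0,-6,0]]' -
python3 -m crank '[[0,0,2,0],[0,0,4,0],[0,0,6,0],[0,0,7,0],[0,0,7,0]]' 0.1
python3 - <<'E'
from h import *
p,d=grab_frame('scene');cv2.imwrite('pics/s12.png',cv2.resize(p[180:340,170:350,::-1],None,fx=3,fy=3))
s=read_state();print(s['tool_pos'],s['force'])
E
```

```text
t: 13.7
tool_pos: [419.3, 49.5, 1.3]
ee_rot: [-3.138, 0.012, -2.984]
force: [2.6, -1.3, 17.4]
opening: 0.304
t: 14.2
tool_pos: [412.5, 50.4, 2.6]
ee_rot: [3.141, -0.0, -2.984]
force: [-0.7, -0.0, 0.1]
opening: 0.548
[412.42781529  50.41860036   2.50401826] [ 0.3144795  -0.08386172 -0.47385706]
```

View pics/s12.png

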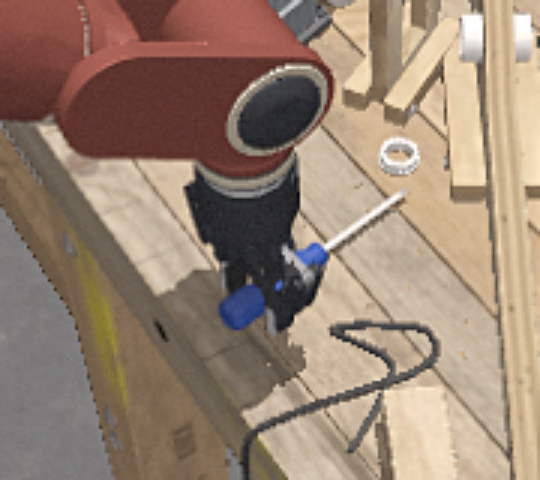

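```bash
python3 -m crank '[[0,0,40,0],[0,0,88,0],[0,0,136,0],[0,0,184,0],[0,20,225,0.02]]' 1
python3 -m crank '[[4,45,0,0.03],[8,92,0,0.06],[12,140,0,0.1],[16,188,0,0.13],[22,230,0,0.13]]' -
python3 -m crank '[[30,18,0,0],[60,34,0,0],[90,50,0,0],[105,56,0,0],[105,56,0,0]]' -
python3 - <<'E'
from h import *
s=read_state();p,d=grab_frame('wrist');cv2.imwrite('pics/w13.png',p[:,:,::-1]);np.save('pics/w13.npy',d);np.save('pics/w13T.npy',W2C('wrist',s))
print(s['tool_pos'],s['ee_rot'],s['force'])
p,d=grab_frame('top');cv2.imwrite('pics/top13.png',p[:,:,::-1])
E
```

```text
t: 14.75
tool_pos: [413.0, 69.5, 230.4]
ee_rot: [-3.141, 0.002, -2.967]
force: [0.8, -0.7, -0.1]
opening: 1.001
t: 15.25
tool_pos: [434.2, 302.7, 227.4]
ee_rot: [-3.142, -0.0, -2.833]
force: [1.1, -0.4, 1.0]
opening: 1.001
t: 15.75
tool_pos: [540.9, 356.7, 226.5]
ee_rot: [-3.141, -0.002, -2.835]
force: [-0.0, 0.1, -0.1]
opening: 0.998
[540.85786862 356.72703286 226.48447703] [-3.14121872e+00 -1.54507952e-03 -2.83460439e+00] [-0.02498413  0.0637196  -0.10276501]
```

View pics/w13.png

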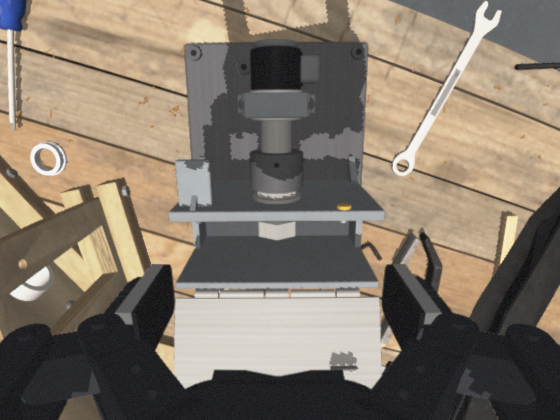

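View pics/top13.png

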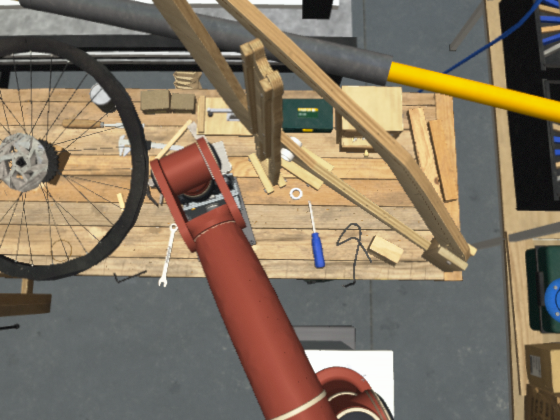

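```bash
python3 - <<'E'
from h import *
M=np.load('pics/w13T.npy');D=np.load('pics/w13.npy');P=cloud('wrist',D,M)
X=onplane('wrist',[(170.5,219),(383.5,219),(277,219),(185.5,43),(367,41),(180,286),(377.5,286)],[120,120,120,12,12,120,120],M)
print(X.round(1))
print('plate dir',np.arctan2(*(X[1]-X[0])[:2])*-1, 'base dir',np.arctan2(*(X[4]-X[3])[:2])*-1)
print('head',P[226:236:3,277])
mid=(X[0]+X[1])/2;a=.306
n=np.array([np.cos(a),np.sin(a),0]);print('origin from front plate',mid+16.5*n,'from rear', (X[5]+X[6])/2-39.5*n,'from base',(X[3]+X[4])/2+156*n)
h=P[228,277];print('fix head rel', n@(h-mid)-16.5)
E
python3 - <<'E'
import cv2
im=cv2.imread('pics/w13.png');cv2.imwrite('pics/w13c.png',cv2.resize(im[170:310,160:400],None,fx=3.3,fy=3.3,interpolation=2))
E
```

```text
[[577.  285.3 120. ]
 [529.6 435.2 120. ]
 [553.2 360.3 120. ]
 [448.8 237.4  12. ]
 [396.  398.5  12. ]
 [629.2 304.4 120. ]
 [582.5 452.2 120. ]]
plate dir 0.3062537131329776 base dir 0.31656875029402554
head [[565.65565167 364.1322867   99.04539013]
 [568.14625865 364.91790577  98.88392325]
 [570.41783808 365.63568391  99.36972959]
 [572.66340168 366.34540592  99.93700795]]
origin from front plate [569.05137844 365.2462432  120.        ] from rear [568.15328818 366.40161246 120.        ] from base [571.14594079 364.93218226  12.        ]
fix head rel -1.910426028273406
```

View pics/w13c.png

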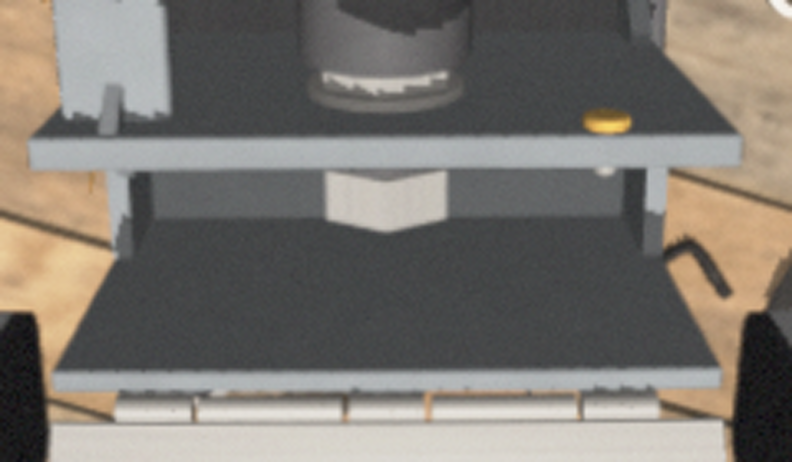

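```bash
python3 -m crank '[[20,6,-10,0],[30.5,10,-40,0],[30.5,10,-70,0],[30.5,10,-90,0],[30.5,10,-95,0]]' 1
python3 - <<'E'
from h import *
s=read_state();p,d=grab_frame('wrist');cv2.imwrite('pics/w14.png',p[:,:,::-1]);M=W2C('wrist',s)
print(s['tool_pos'],s['ee_rot'],s['force'])
X=onplane('wrist',[(278,204)],[120],M);print(X)
E
```

```text
t: 16.35
tool_pos: [567.5, 365.1, 129.1]
ee_rot: [-3.141, -0.006, -2.834]
force: [-0.6, -0.4, -0.3]
opening: 1.002
[567.48764019 365.0643112  129.11285708] [-3.14066732 -0.00637272 -2.83437628] [-0.57224893 -0.43544546 -0.25268569]
[[541.53325037 357.139341   120.        ]]
```

View pics/w14.png

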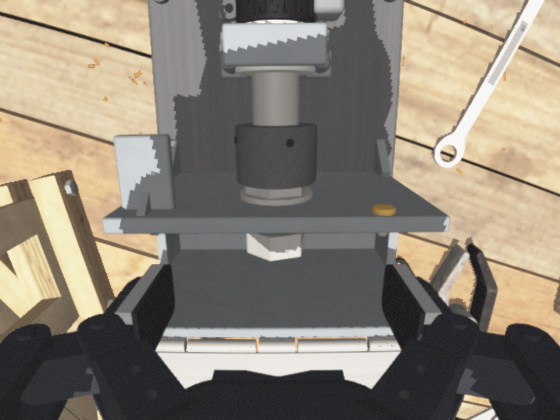

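Run:
```python
from h import *
s=read_state();M=W2C('wrist',s);print(s['tool_pos'])
X=onplane('wrist',[(105,231),(448,231),(161,337),(400,337)],[120]*4,M);print(X.round(1))
a=.307;n=np.array([np.cos(a),np.sin(a),0])
print((X[0]+X[1])/2+16.5*n)
Rinv=np.array([[np.cos(a),np.sin(a)],[-np.sin(a),np.cos(a)]])
print('tcp in fixture', Rinv@(s['tool_pos']-((X[0]+X[1])/2+16.5*n))[:2])
```

```text
[568.12935475 365.3625804  130.1292708 ]
[[579.1 285.1 120. ]
 [531.1 436.5 120. ]
 [627.6 322.  120. ]
 [591.  438.1 120. ]]
[570.80988522 365.76030641 120.        ]
tcp in fixture [-2.67539372  0.43092691]
```

```bash
python3 -m crank '[[1,0,-5,0],[1,0,-20,0],[1,0,-40,0],[1,0,-58,0],[1,0,-66,0]]' 1
python3 -m crank '[[0,0,-3,0],[0,0,-5,0],[0,0,-5,0],[0,0,-5,0],[0,0,-5,0]]' -1
python3 -m crank '[[0,0,0,0],[0,0,0,0],[0,0,0,0],[0,0,0,0],[0,0,0,0]]' -
python3 - <<'E'
from h import *
s=read_state();p,d=grab_frame('wrist');cv2.imwrite('pics/w15.png',p[:,:,::-1])
p,d=grab_frame('scene');cv2.imwrite('pics/s15.png',cv2.resize(p[100:240,150:310,::-1],None,fx=4,fy=4))
print(s['tool_pos'],s['ee_rot'],s['force'],s['torque'])
E
```

```text
t: 16.9
tool_pos: [570.1, 365.8, 64.2]
ee_rot: [-3.141, -0.003, -2.834]
force: [-1.0, 0.6, 0.4]
opening: 0.998
t: 17.4
tool_pos: [572.3, 365.8, 63.5]
ee_rot: [-3.14, 0.001, -2.835]
force: [-0.7, -4.8, 4.9]
opening: 0.373
t: 17.9
tool_pos: [572.3, 365.8, 63.4]
ee_rot: [-3.14, 0.002, -2.835]
force: [-0.6, -5.3, 5.3]
opening: 0.375
[572.26347357 365.80211388  63.42788032] [-3.14009177e+00  1.52207600e-03 -2.83452143e+00] [-0.60040342 -5.28361878  5.26443658] [-0.97250336  0.15082633 -0.0402848 ]
```

View pics/w15.png

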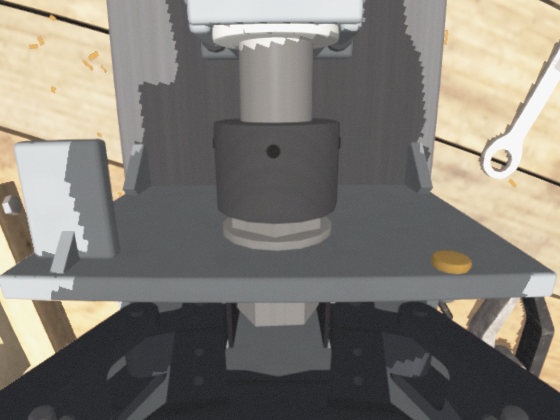

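View pics/s15.png

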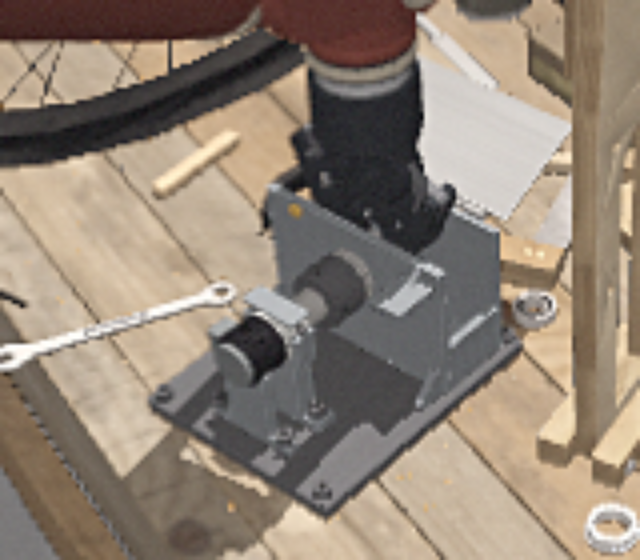

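```bash
for i in 1 2; do python3 -m crank '[[0,0,0,0],[0,0,0,0],[0,0,0,0],[0,0,0,0],[0,0,0,0]]' - | tail -2
python3 - <<'E'
from h import *
p,d=grab_frame('wrist');cv2.imwrite('pics/w16_$i.png',p[:,:,::-1]);print(read_state()['torque'],read_state()['tool_pos'])
E
done
python3 - <<'E'
import cv2,numpy as np
L=[cv2.resize(cv2.imread('pics/'+n)[90:350,190:360],None,fx=1.56,fy=1.56) for n in ('w15.png','w16_1.png','w16_2.png')]
cv2.imwrite('pics/w16.png',np.hstack(L))
E
```

```text
force: [-0.8, -4.6, 5.3]
opening: 0.371
[-0.93486732  0.14396618 -0.06299367] [572.26238385 365.79016273  63.42111354]
force: [-1.3, -5.0, 5.5]
opening: 0.37
[-0.93548659  0.1194753  -0.06129941] [572.25457218 365.79675954  63.40550187]
```

View pics/w16.png

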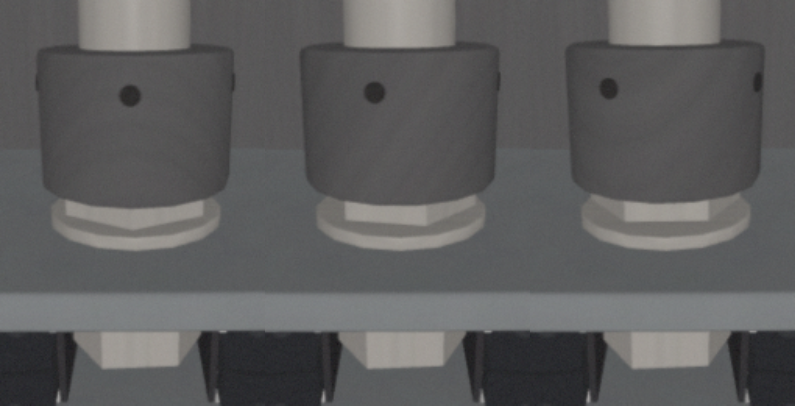

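```bash
python3 -m crank '[[0,0,0,0],[0,0,0,0],[0,0,0,0],[0,0,0,0],[0,0,0,0]]' 0 | tail -2
python3 -m crank '[[0,0,0,0],[0,0,0,0],[0,0,0,0],[0,0,0,0],[0,0,0,0]]' -1 | tail -2
python3 - <<'E'
from h import *
p,d=grab_frame('wrist');cv2.imwrite('pics/w17.png',cv2.resize(p[90:350,190:360,::-1],None,fx=2,fy=2));s=read_state();print(s['torque'],s['tool_pos'],s['opening'],s['t'])
E
```

```text
force: [-0.4, -1.1, -0.7]
opening: 0.501
force: [-1.1, -5.2, 3.4]
opening: 0.353
[-0.9685644   0.09332966 -0.10705271] [571.55150473 365.71326198  62.12776431] 0.35029690064905195 20.15
```

View pics/w17.png

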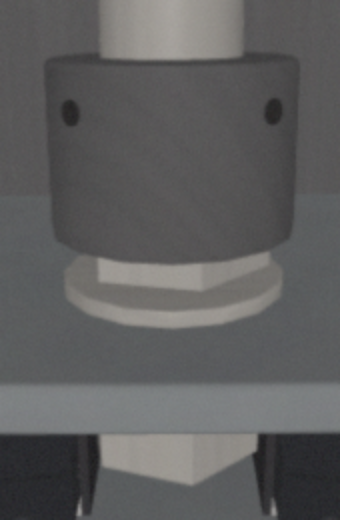

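```bash
for i in 1 2 3; do python3 -m crank '[[0,0,0,0],[0,0,0,0],[0,0,0,0],[0,0,0,0],[0,0,0,0]]' - | tail -2
python3 - <<'E'
from h import *
p,d=grab_frame('wrist');cv2.imwrite('pics/w18_$i.png',p[:,:,::-1])
E
done
python3 - <<'E'
import cv2,numpy as np
L=[cv2.resize(cv2.imread('pics/'+n)[90:350,190:360],None,fx=1.56,fy=1.56) for n in ('w18_1.png','w18_2.png','w18_3.png')]
cv2.imwrite('pics/w18.png',np.hstack(L))
E
```

```text
force: [-1.2, -5.0, 3.3]
opening: 0.352
force: [-1.0, -5.5, 4.5]
opening: 0.357
force: [-0.4, -4.8, 4.5]
opening: 0.352
```

View pics/w18.png

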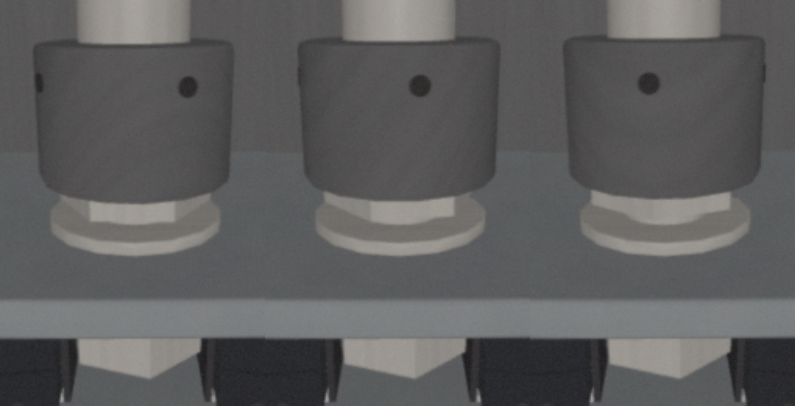

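```bash
python3 -m crank '[[0,0,0,0],[0,0,0,0],[0,0,0,0],[0,0,0,0],[0,0,0,0]]' 0 | tail -2
python3 -c "
from h import *
p,d=grab_frame('wrist');cv2.imwrite('pics/w19a.png',p[:,:,::-1])"
python3 -m crank '[[0,0,0,0],[0,0,0,0],[0,0,0,0],[0,0,0,0],[0,0,0,0]]' -1 | tail -2
python3 - <<'E'
from h import *
p,d=grab_frame('wrist');cv2.imwrite('pics/w19b.png',p[:,:,::-1]);s=read_state();print(s['force'],s['torque'],s['tool_pos'],s['opening'],s['t'])
L=[cv2.resize(cv2.imread('pics/'+n)[90:350,190:360],None,fx=1.56,fy=1.56) for n in ('w19a.png','w19b.png')]
cv2.imwrite('pics/w19.png',np.hstack(L))
E
```

```text
force: [0.2, -0.8, 0.0]
opening: 0.503
force: [-0.3, -4.6, 4.0]
opening: 0.336
[-0.10806671 -4.94054407  3.18849522] [-0.93324709  0.01929405 -0.0548482 ] [571.61240163 365.6190218   62.16188813] 0.3380530556824792 22.9
```

View pics/w19.png

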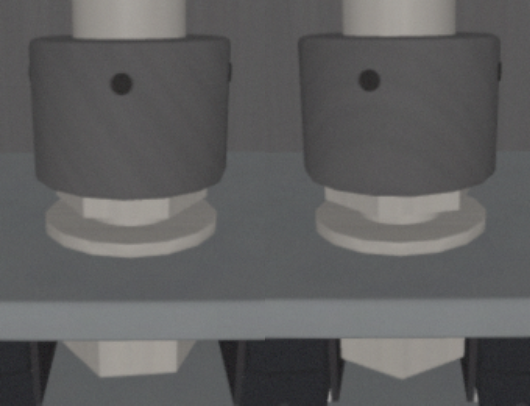

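```bash
for i in 1 2 3 4 5 6 7 8 9 10 11 12 13 14; do python3 -m crank '[[0,0,0,0],[0,0,0,0],[0,0,0,0],[0,0,0,0],[0,0,0,0]]' - | egrep 't:|opening'|tr '\n' ' '; done
python3 - <<'E'
from h import *
for k in 'ab':
    s=read_state();p,d=grab_frame('wrist');cv2.imwrite(f'pics/w20{k}.png',p[:,:,::-1]);print(s['force'],s['torque'],s['tool_pos'],s['opening'],s['t'])
L=[cv2.resize(cv2.imread('pics/'+n)[90:350,190:360],None,fx=1.56,fy=1.56) for n in ('w19b.png','w20a.png','w20b.png')]
cv2.imwrite('pics/w20.png',np.hstack(L))
E
```

```text
t: 23.4 ee_rot: [-3.14, -0.0, -2.835] opening: 0.336 t: 23.9 ee_rot: [-3.14, -0.0, -2.835] opening: 0.337 t: 24.4 ee_rot: [-3.14, -0.0, -2.835] opening: 0.335 t: 24.9 ee_rot: [-3.14, -0.0, -2.835] opening: 0.341 t: 25.4 ee_rot: [-3.14, -0.0, -2.835] opening: 0.34 t: 25.9 ee_rot: [-3.14, -0.0, -2.835] opening: 0.337 t: 26.4 ee_rot: [-3.14, -0.0, -2.835] opening: 0.339 t: 26.9 ee_rot: [-3.14, -0.0, -2.835] opening: 0.34 t: 27.4 ee_rot: [-3.14, -0.0, -2.835] opening: 0.339 t: 27.9 ee_rot: [-3.14, -0.0, -2.835] opening: 0.339 t: 28.4 ee_rot: [-3.14, -0.0, -2.835] opening: 0.34 t: 28.9 ee_rot: [-3.14, -0.0, -2.835] opening: 0.338 t: 29.4 ee_rot: [-3.14, -0.0, -2.835] opening: 0.337 t: 29.9 ee_rot: [-3.14, -0.0, -2.835] opening: 0.34 [ 0.06781096 -5.73359695  3.5083347 ] [-0.91910255  0.05872959 -0.05868465] [571.6392314  365.63359768  62.20845514] 0.3401963053126085 29.9
[-0.33596025 -5.53442881  3.99256902] [-0.93601486  0.0488177  -0.08895849] [571.63775095 365.63628239  62.19440896] 0.3365827080953208 29.95
```

View pics/w20.png

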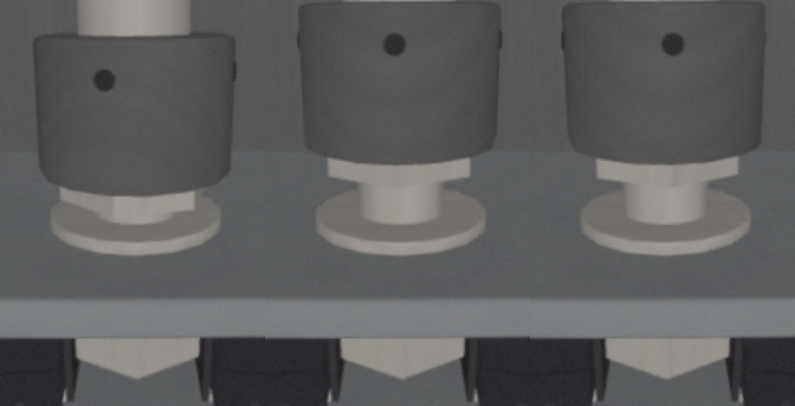

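```bash
python3 -m crank '[[0,0,0,0],[0,0,0,0],[0,0,0,0],[0,0,0,0],[0,0,0,0]]' -
python3 - <<'E'
from h import *
p,d=grab_frame('scene');cv2.imwrite('pics/s21.png',p[:,:,::-1])
E
```

```text
t: 30.5
tool_pos: [571.6, 365.6, 62.2]
ee_rot: [-3.14, -0.0, -2.835]
force: [-0.4, -4.7, 4.4]
opening: 0.338
```

View pics/s21.png

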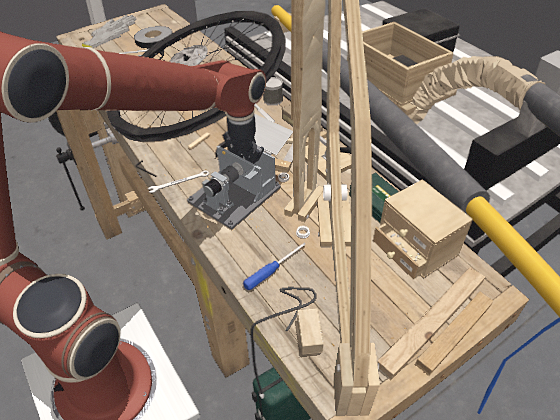

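The screwdriver lies flat on the bench at about (270,270). The cover is open at about (275,130), and the spanner, block and bearing are where they started.

```bash
python3 -c "
from rig import *
print(finish_job())"
```

```text
the job is handed in; nothing more can be done
None
```

The job is handed in at about 30.5 s of the 64 s allowed, with the gripper still holding the bolt head.

- **Cover:** I levered it off its catch on the pry tab with the blue screwdriver, then swung it right back onto its stop. The last pictures show it open.
- **Screwdriver:** it lies flat on the bench, near where it was picked up. It had tilted in the fingers during the levering. I pressed its handle end on the bench to level it, at about 17 N, before letting go.
- **Bolt grip:** this took three grips. The first caught the head across its corners and the second sat roughly 10° off square. I let go and gripped again each time, so the bolt turned freely for roughly half a second twice. The third grip sits squarely on two flats.
- **Last checks:** over about 7.5 s in the final grip the head did not move in the wrist pictures, and the opening stayed at 0.335–0.341. I could not read the nut directly. From how far the nut and runner socket moved in the pictures, I estimate it backed off more than 6 mm.
- **Other loose things:** the spanner, block and bearing look untouched.
- **Disagreement:** the wrist camera put the fixture about 4 mm from where the two fixed cameras did. I trusted the wrist camera for the bolt grip.

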